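Hang the king key fob on the carousel

ROBOT

A 6-joint arm with a two-finger parallel gripper is mounted at the origin on the work surface. World frame = base frame: x ahead of the robot, y to its left, z up, the work surface at z = 0. Lengths are in mm, angles in rad, forces in N, time in s.
With the tool pointing down it reaches from about 350 to 975 mm from the base axis. Payload 7.1 kg.
Tool frame: the origin (TCP) lies between the finger pads; the fingertips stand 19 mm ahead of it and the grasp point (between the pads) is the TCP; z points along the fingers, y is the line along which they close (so a half turn about z gives the same grasp; the last joint's range is limited). The gripper opens to 88 mm and grips with 3 to 60 N. Pads are 20 mm wide; open, the fingers measure 115 mm over their backs; the gripper's body (75 mm by 178 mm) begins 61 mm behind the grasp point.
Start: joints at [-1.224, 0.423, 1.63, -0, 1.089, -0.019], TCP at [223.577, -583.625, 241.675] pointing down, gripper open.
Joint ranges: [-3, 3], [-0.9, 2.11], [0.09, 2.58], [-1.31, 4.45], [0.11, 2.69], [-2.54, 2.54]. Speed limits (rad/s): [2.39, 2.39, 3.01, 3.14, 3.14, 3.14].

INTERFACE

Orientations are given as a rotation vector (axis times angle).
In Python, from workcell import ctrl gives the robot as it stands.
- The arm moves only by the tool arm_command, never from a script. Its argument "series" is a list of rows, each an object with "linear": the shift along the tool's x, y, z in m, a list of three; "turn": the turn about the tool's z in rad. A call has 1 to 10 rows; each row shifts and turns the commanded pose from where the row before left it, along the tool's axes as they then stand; what a row does not reach is not made up. A row lasts 1/10 s, in which the tool goes at most 50 mm and 8.59 degrees, less where a joint would pass 70% of its speed; a pose out of reach is approached as far as the arm can. A call with a gripper value outside its range is refused whole. "jaw" is the opening, from -1 (shut) to 1 (fully open), set as the call begins (left out, the last holds). The fingers move at their own pace and stop on an object; the grip force is fixed at half the most. Time passes only in rows, so rows that do not move let the fingers close. It gives the time, the measured TCP pose, the force, the opening and the grip force at its end, in the units of the state.
- ctrl.get_obs(): the state, without advancing time (a new reading comes with each control period).
- ctrl.get_image(name): name is "side" or "top" or "wrist"; returns a dict with "frame" (384x512x3 uint8, blue, green, red), "fx", "fy", "cx", "cy" (pixels), "rvec" (rotation vector, rad) and "tvec" (3), from world to camera coordinates, as OpenCV has them. Camera axes: x right, y down, z forward; pixel columns grow to the right and rows downward; lengths in mm; the calibration is good to about 2 mm. The wrist camera is an equidistant fisheye: a pixel r from the principal point sees the ray r / f radians off the axis. A picture is of the moment at which its call begins. There is no depth.
- ctrl.close_job(): hands the job in; it is judged then, once.
The state is a dict: "t": time; "qpos": joint angles; "qvel": joint speeds; "joint_torque": joint torques, N m; "ee_pos": TCP position; "orientation": TCP orientation; "ft_force": force on the tool from outside, world axes, zero at the start; "moment": the same for the moment, N m; "width": finger opening in mm; "grasp_force": force on a finger pad.
Only numpy, scipy, OpenCV 4.12 (cv2) and the standard library are available. Lean on these libraries where they do the work, as an engineer would, in place of code of your own. Each camera call takes 0.05 s, during which the arm holds its last target. There are 200 camera calls.

TASK

Turn the key carousel by its top knob until its bare arm points to the front, where the brass pointer on the base is. Then pick up the boxwood king fob by its body, thread its ring over the bare arm and lower it on to the middle of the arm until you feel the arm carry its weight; still holding it and keeping a light load on the arm, draw it outwards until the ring comes up against the upturned end, then let go so that it hangs there at rest. The arms are springy and easily bent, so never bear on the carousel with the fob harder than 10 N, and leave the other things on the table alone.

Things in the scene. Friction and masses are not known exactly. Their poses are not given: they have to be found in the camera images.
- hub (a point): On the vertical axis of the carousel's turning hub, 160 mm above the table. The hub has four brass arms 90 degrees apart, 115 mm long from the axis. This frame turns with the hub: x points along the bare arm, z up. The other three arms carry hanging ebonised rook fobs that reach 85 mm below the arms and 16 mm to either side.
- bare_root (a point): Where the bare arm leaves the hub: 20 mm from the axis along the hub's x, 160 mm above the table. From here runs a straight rod 6 mm thick; at 115 mm from the axis it turns up, its tip 9 mm above the rod's centre line. It is bent up or down at this root by up to 0.1 rad, anew each time; this is not measured: feel for it. Springy: 1 mm of give per 2 N at the end (also along the arm), per 5 N midway.
- knob (a point): Centre of the knob on top of the hub: a walnut bar 40 mm long (along the hub's x axis), 14 mm thick (along y) and 36 mm tall, its underside 170 mm above the table. Axes as hub. Grip it across its thickness. Turning takes about 0.25 N m and the hub stays where it is left.
- rotor (a joint): Angle of the hub in rad, limits -3.1 and 3.1: 0 = the bare arm points at the front pointer of the base, positive = counter-clockwise from above.
- carousel: The key carousel: walnut base disc 170 mm across, brass mast, turning hub with four arms. Origin on its axis at table level; its x axis points away from the front, so the brass pointer on the base lies on the -x side. The base does not move on the table.
- fob: King fob: loose boxwood piece, about 120 g, standing upright; origin at the centre of its underside. Foot 40 mm across; cylinder 32 mm across from 20 to 52 mm up; solid to 54 mm. On top an oval brass ring of 5 mm wire in the fob's y-z plane: opening 17 mm wide (y), from 54 to 91.5 mm up; outside 27 mm wide, top at 96.5 mm. An arm passes through it along the fob's x axis, either way.
- fob_grip (a point): Centre of the fob's cylindrical body, on its axis 44 mm above its underside: where to grip it, the fingers closing along the fob's y axis, so that they stand at either side of the ring. Axes as the fob.
- fob_ring (a point): The inner top of the fob's ring, on the fob's axis, 91.5 mm above its underside (47.5 mm above fob_grip): the point that rests on the arm. Hung against the upturned end it lies 109.5 mm out from the carousel's axis. Axes as the fob.
- king: Bystander: loose boxwood king 38 mm across, 101 mm tall with a cross on top and no ring; origin under its centre.
- rook: Bystander: loose black rook 32 mm across, 56 mm tall; origin under its centre.
- bell: Bystander: chrome desk bell 72 mm across, 50 mm tall; origin under its centre.
- mug: Bystander: cream porcelain mug 80 mm across, 92 mm tall, handle to its +y; origin under its centre.
- discs: Bystander: stack of five maple draughts discs 32 mm across, 40 mm tall, stuck together; origin under its centre.

How it is judged (in metres and radians):
On the way, in this order (a step that is already met when the one before it is completed fails the run):
1. the hub is turned so that the bare arm points to the front within 0.15 rad, with the fob still standing free (value of joint rotor between -0.15 and 0.15 rad and distance of fob from where it was at the start of the episode below 0.02 m and contact force between fob and the fingers below 0.2 N), for 0.2 s.
2. the held fob bears on the middle of the bare arm (60 to 96 mm from the axis) with at least 1 N for 0.3 s (x of fob_ring in the frame of hub between 0.06 and 0.096 m and y of fob_ring in the frame of hub between -0.012 and 0.012 m and z of fob_ring in the frame of hub between -0.02 and 0.02 m and contact force between fob and carousel above 1 N and contact force between fob and the fingers above 1 N), for 0.3 s.
3. still held and bearing on the arm with at least 1 N, the ring is at the upturned end (at least 103 mm from the axis) (x of fob_ring in the frame of hub above 0.103 m and contact force between fob and carousel above 1 N and contact force between fob and the fingers above 1 N and z of fob_ring in the frame of hub between -0.02 and 0.02 m), for 0.2 s.
At the end, for the whole second after the job is handed in: the fob hangs at rest (under 0.05 m/s) and upright within 0.2 rad by its ring on the bare arm, the ring 100 to 118 mm from the axis and within 12 mm of the arm's line, and the bare arm points to the front within 0.2 rad (x of fob_ring in the frame of hub between 0.1 and 0.118 m and y of fob_ring in the frame of hub between -0.012 and 0.012 m and z of fob_ring in the frame of hub between -0.02 and 0.02 m and contact force between fob and carousel above 0.4 N and angle between fob's own z axis and vertical below 0.2 rad and linear speed of fob below 0.05 m/s and value of joint rotor between -0.2 and 0.2 rad); the robot touches nothing.
It fails at once if the fob presses on the carousel with more than 10 N (contact force between fob and carousel above 10 N).
It fails at once if the loose king, rook, bell, mug or stack of discs is moved by more than 15 mm (distance of any of king, rook, bell, mug, discs from where it was at the start of the episode above 0.015 m).
It also fails if it takes over 72 s, if anything falls off the work surface, if the arm or the gripper's body presses on something with over 40 N, if the wrist force passes 120 N, or if a joint passes its speed limit or range.

## Working session

There is one attempt and no reset: what is moved stays moved. The work goes in short steps, Python scripts to look and compute and a tool call to move; the robot and the scene stay as the last step left them, time stands still between calls to the robot, and variables do not carry over. Pictures are saved under pics/ and viewed, at most 13 in all, crops included, and the job is handed in when it is done.

Besides the shell and the picture viewer there is one more tool, called as name(argument=value, ...), one argument or row to a line, values as JSON. arm_command: Moves the arm, as the interface text tells. Its arguments: {"type":"object","properties":{"series":{"type":"array"},"jaw":{"type":"number"}},"required":["series"]}

```bash
mkdir -p pics; ls; cat > h.py <<'E'
import numpy as np,cv2
from workcell import ctrl
def ray(im,u,v):
    R=cv2.Rodrigues(np.array(im["rvec"],float))[0];t=np.array(im["tvec"],float).ravel()
    d=R.T@np.array([(u-im["cx"])/im["fx"],(v-im["cy"])/im["fy"],1.]);return -R.T@t,d
def onz(im,u,v,z):
    c,d=ray(im,u,v);return c+d*(z-c[2])/d[2]
def proj(im,p):
    R=cv2.Rodrigues(np.array(im["rvec"],float))[0];q=R@np.array(p,float)+np.array(im["tvec"],float).ravel()
    return im["fx"]*q[0]/q[2]+im["cx"],im["fy"]*q[1]/q[2]+im["cy"]
E
python3 - <<'E'
from h import *
import pickle
for n in("top","side"):
    im=ctrl.get_image(n);cv2.imwrite(f"pics/{n}0.png",im["frame"]);pickle.dump(im,open(n+"0.pkl","wb"))
    c,d=ray(im,256,192);print(n,c.round(),(d).round(2),im["fx"])
o=ctrl.get_obs();print({k:np.round(o[k],3) for k in o})
E
```

```text
pics
top [ 326.   -9. 1331.] [ 0.19  0.01 -0.98] 395.41734119491275
side [  486. -1024.  1099.] [ 0.03  0.74 -0.68] 495.0533398446748
{'t': np.float64(0.1), 'qpos': array([-1.224,  0.424,  1.631, -0.   ,  1.089, -0.019]), 'qvel': array([-0.   , -0.003,  0.001, -0.001,  0.001, -0.001]), 'joint_torque': array([-0.0000e+00, -5.4562e+01, -2.7433e+01,  6.5000e-02,  1.9000e-02,
       -0.0000e+00]), 'ee_pos': array([ 223.414, -583.214,  240.988]), 'orientation': array([-3.088, -0.571,  0.   ]), 'ft_force': array([-0.274, -0.089, -0.2  ]), 'moment': array([-0.015, -0.029, -0.044]), 'grasp_force': np.float64(0.0), 'width': np.float64(88.114)}
```

View pics/top0.png

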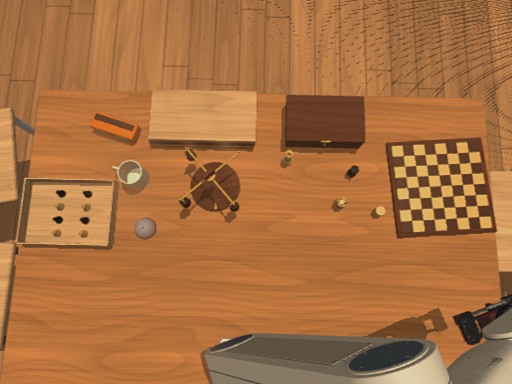

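View pics/side0.png

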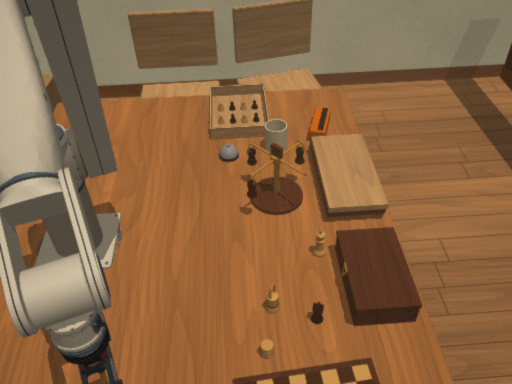

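The top view shows the carousel at about (215,187). Rooks hang at (187,152), (185,203) and (235,207), and the bare arm runs up-right to (238,153). Boxwood pieces stand at (288,157) and (341,203), so I'll zoom in to tell them apart.

```bash
python3 - <<'E'
from h import *
import pickle
t=pickle.load(open("top0.pkl","rb"));s=pickle.load(open("side0.pkl","rb"))
a=cv2.resize(t["frame"][140:220,160:260],None,fx=4,fy=4,interpolation=2)
b=cv2.resize(t["frame"][140:220,270:370],None,fx=4,fy=4,interpolation=2)
c=cv2.resize(s["frame"][135:215,235:315],None,fx=5,fy=3.5,interpolation=2)[:280]
d=cv2.resize(s["frame"][225:325,250:335],None,fx=2.8,fy=2.8,interpolation=2)
c=cv2.resize(c,(400,280));d=cv2.resize(d,(400,280))
cv2.imwrite("pics/z.png",np.vstack([np.hstack([a,b]),np.hstack([c,d])]))
E
```

```text
(no output)
```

View pics/z.png

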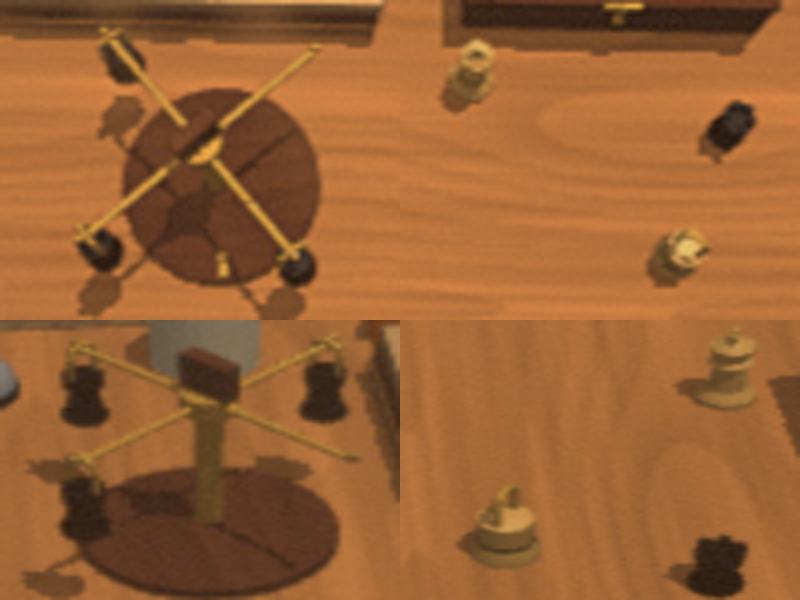

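The fob with the ring is at (341,203) in the top view, and the plain king with the cross is at (288,157). The pointer is at about (215.5,205.5), and the bare arm tip is at (239,152).

```bash
python3 - <<'E'
from h import *
import pickle
t=pickle.load(open("top0.pkl","rb"));s=pickle.load(open("side0.pkl","rb"))
tips=dict(bare=(239.2,152),opp=(180.7,198.7),l=(186.2,148.2),r=(234.2,203.7))
P={k:onz(t,*v,163) for k,v in tips.items()}
for k in P: print(k,P[k].round(1))
print("mid",((P['bare']+P['opp'])/2).round(1),((P['l']+P['r'])/2).round(1))
d=P['bare']-P['opp'];print("len",np.linalg.norm(d),np.linalg.norm(P['l']-P['r']),"yaw",np.arctan2(d[1],d[0]))
print("disc",onz(t,215.5,186.7,15).round(1),"ptr",onz(t,215.5,205.5,18).round(1))
hsv=cv2.cvtColor(t["frame"],cv2.COLOR_BGR2HSV)
m=(t["frame"].max(2)<110).astype(np.uint8);m[:160]=0;m[215:]=0;m[:,:188]=0;m[:,243:]=0
c=max(cv2.findContours(m,0,2)[0],key=cv2.contourArea);print(cv2.boundingRect(c),cv2.fitEllipse(cv2.convexHull(c)))
# fob: body top crop ; two-view triangulation of the ring top/foot
for n,im,u,v in(("top ring",t,270+687/4,140+245/4),("side foot",s,250+(507-400)/400*85,225+(552-320)/280*100)):
    print(n,[onz(im,u,v,z).round(1)[:2] for z in(5,54,94)])
for n,(u,v) in dict(king=(288,160),rook=(352,173),discs=(380,211),bell=(145,229),mug=(130,176)).items(): print(n,onz(t,u,v,20).round()[:2])
for n,im in(("t",t),("s",s)): print(n,[np.round(proj(im,p),1) for p in((553,-150,5),)])
E
```

```text
bare [679.1  58.3 163. ]
opp [529.5 229.2 163. ]
l [687.6 221.8 163. ]
r [518.   68.1 163. ]
mid [604.3 143.8 163. ] [602.8 144.9 163. ]
len 227.16155302311276 228.89497740669026 yaw -0.8518454185584148
disc [599.4 143.5  15. ] ptr [534.2 140.3  18. ]
(191, 163, 48, 49) ((216.63734436035156, 188.69699096679688), (48.15435028076172, 55.422752380371094), 135.5344696044922)
top ring [array([ 568.6, -625.9]), array([ 559.6, -603.1]), array([ 552.3, -584.5])]
side foot [array([ 554.3, -282.2]), array([ 551.2, -315.4]), array([ 548.7, -342.5])]
king [ 698. -102.]
rook [ 657. -320.]
discs [ 528. -411.]
bell [450. 371.]
mug [629. 436.]
t [array([301.5, 202.6])]
s [array([267.9, 267.9])]
```

arm_command(
  series=[
    {"linear": [0.0308, -0.0272, -0.002], "turn": 0},
    {"linear": [0.0308, -0.0272, -0.002], "turn": 0},
    {"linear": [0.0308, -0.0272, -0.002], "turn": 0},
    {"linear": [0.0308, -0.0272, -0.002], "turn": 0},
    {"linear": [0.0308, -0.0272, -0.002], "turn": 0},
    {"linear": [0.0308, -0.0272, -0.002], "turn": 0},
    {"linear": [0.0308, -0.0272, -0.002], "turn": 0},
    {"linear": [0.0308, -0.0272, -0.002], "turn": 0},
    {"linear": [0.0308, -0.0272, -0.002], "turn": 0},
    {"linear": [0.0308, -0.0272, -0.002], "turn": 0},
  ],
)

```text
t: 1.1
ee_pos: [414.2, -217.8, 261.7]
orientation: [-3.089, -0.571, 0.0]
ft_force: [0.1, -0.1, 0.3]
width: 87.6
grasp_force: 0.0
```

arm_command(
  series=[
    {"linear": [0.0308, -0.0272, -0.002], "turn": 0},
    {"linear": [0.0308, -0.0272, -0.002], "turn": 0},
    {"linear": [0.0308, -0.0272, -0.002], "turn": 0},
    {"linear": [0.0308, -0.0272, -0.002], "turn": 0},
    {"linear": [0.0308, -0.0272, -0.002], "turn": 0},
    {"linear": [0.0308, -0.0272, -0.002], "turn": 0},
    {"linear": [0.0308, -0.0272, -0.002], "turn": 0},
    {"linear": [0.0308, -0.0272, -0.002], "turn": 0},
    {"linear": [0.0308, -0.0272, -0.002], "turn": 0},
    {"linear": [0.0308, -0.0272, -0.002], "turn": 0},
  ],
)

```text
t: 2.1
ee_pos: [604.5, 146.4, 281.4]
orientation: [3.089, 0.572, -0.001]
ft_force: [-0.9, -0.9, 0.4]
width: 87.7
grasp_force: 0.0
```

arm_command(
  series=[
    {"linear": [0, 0, 0], "turn": -0.148},
    {"linear": [0, 0, 0], "turn": -0.148},
    {"linear": [0, 0, 0], "turn": -0.148},
    {"linear": [0, 0, 0], "turn": -0.148},
    {"linear": [0, 0, 0], "turn": -0.148},
    {"linear": [0, 0, 0], "turn": -0.148},
    {"linear": [0, 0, 0], "turn": -0.148},
    {"linear": [0, 0, 0], "turn": -0.148},
    {"linear": [0, 0, 0], "turn": -0.148},
    {"linear": [0, 0, 0], "turn": -0.148},
  ],
)

```text
t: 3.1
ee_pos: [603.9, 144.7, 281.2]
orientation: [-1.888, -2.51, 0.001]
ft_force: [0.2, -0.4, -0.8]
width: 88.0
grasp_force: 0.0
```

arm_command(
  series=[
    {"linear": [0, 0, 0], "turn": -0.148},
    {"linear": [0, 0, 0], "turn": -0.148},
    {"linear": [0, 0, 0], "turn": -0.148},
    {"linear": [0, 0, 0], "turn": 0},
  ],
)

```text
t: 3.5
ee_pos: [604.0, 144.7, 281.3]
orientation: [-1.296, -2.861, 0.001]
ft_force: [-0.2, 0.4, 0.2]
width: 87.8
grasp_force: 0.0
```

```bash
cat >> h.py <<'E'
from scipy.spatial.transform import Rotation as Ro
def wray(im,u,v):
    R=cv2.Rodrigues(np.array(im["rvec"],float))[0];t=np.array(im["tvec"],float).ravel()
    x,y=u-im["cx"],v-im["cy"];r=np.hypot(x,y)+1e-9;th=r/im["fx"]
    return -R.T@t,R.T@np.array([x/r*np.sin(th),y/r*np.sin(th),np.cos(th)])
def wonz(im,u,v,z):
    c,d=wray(im,u,v);return c+d*(z-c[2])/d[2]
def wproj(im,p):
    R=cv2.Rodrigues(np.array(im["rvec"],float))[0];q=R@np.array(p,float)+np.array(im["tvec"],float).ravel()
    r=np.hypot(q[0],q[1])+1e-9;th=np.arctan2(r,q[2]);return im["fx"]*th*q[0]/r+im["cx"],im["fy"]*th*q[1]/r+im["cy"]
def go(p,yy=None):
    """tool shift (m) and turn to TCP p, tool-y yaw yy (mod pi)"""
    o=ctrl.get_obs();R=Ro.from_rotvec(o["orientation"]).as_matrix()
    d=R.T@(np.array(p,float)-o["ee_pos"]);y=np.arctan2(R[1,1],R[0,1])
    print("tcp",o["ee_pos"].round(1),"yyaw",round(y,3),"t",o["t"],"F",o["ft_force"].round(2),"w",o["width"].round(1),"q",o["qpos"].round(2))
    print("shift m",(d/1000).round(4),"turn",None if yy is None else round(-((yy-y+np.pi/2)%np.pi-np.pi/2),3))
E
python3 - <<'E'
from h import *
import pickle
im=ctrl.get_image("wrist");pickle.dump(im,open("w1.pkl","wb"));cv2.imwrite("pics/w1.png",im["frame"])
go((603.5,144.4,195),0.719)
print(wproj(im,(603.5,144.4,206)),wproj(im,(603.5,144.4,163)))
t=pickle.load(open("top0.pkl","rb"))
print("fob",[onz(t,341.75,201,z).round(1)[:2] for z in(54,75,94)])
E
```

```text
Traceback (most recent call last):
  File "h.py", line 25, in go
    print("tcp",o["ee_pos"].round(1),"yyaw",round(y,3),"t",o["t"],"F",o["ft_force"].round(2),"w",o["width"].round(1),"q",o["qpos"].round(2))
                                                                                                 ^^^^^^^^^^^^^^^^
AttributeError: 'float' object has no attribute 'round'
```

View pics/w1.png

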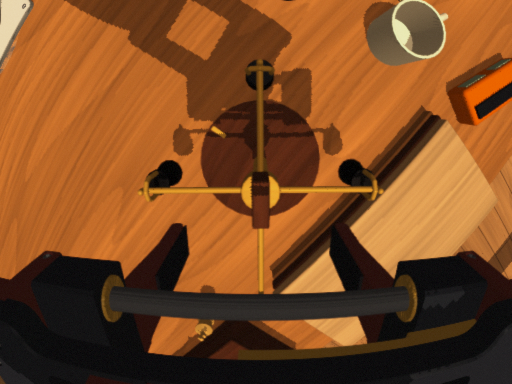

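The wrist view shows the knob lying along the tool's x axis at about (261,200). The pointer is at (217,131), and the arm tips are at (141,192), (380,188) and (261,66).

```bash
sed -i 's/o\["width"\].round(1)/round(float(o["width"]),1)/' h.py
python3 - <<'E'
from h import *
import pickle
im=pickle.load(open("w1.pkl","rb"))
go((603.5,144.4,195),0.719)
L,R,O=[wonz(im,u,v,160) for u,v in((145,191.5),(377,188.5),(261,68))]
print(L.round(1),R.round(1),O.round(1),"mid",((L+R)/2).round(1),np.linalg.norm(L-R))
d=L-R;print("yaw bare~",np.arctan2(d[1],d[0])-np.pi/2,np.arctan2(d[1],d[0])+np.pi/2, np.arctan2(*((L+R)/2-O)[1::-1]))
p=wonz(im,217,131,16);print("ptr",p.round(1))
f=np.frombuffer(im["frame"].tobytes(),np.uint8).reshape(384,512,3)
print(wproj(im,(603.5,144.4,206)),wproj(im,(603.5,144.4,163)))
b=im["frame"].astype(int);m=((b.max(2)<100)).astype(np.uint8);m[:95]=0;m[218:]=0;m[:,:198]=0;m[:,323:]=0
c=max(cv2.findContours(m,0,2)[0],key=cv2.contourArea);(e,a,_)=cv2.fitEllipse(cv2.convexHull(c));print("disc",e,a,wonz(im,*e,12).round(1))
t=pickle.load(open("top0.pkl","rb"))
print("fob",[onz(t,341.75,201,z).round(1)[:2] for z in(54,75,94)])
for c0 in ((603.5,144.4),wonz(im,*e,12)[:2],((L+R)/2)[:2]): print("front yaw",np.arctan2(p[1]-c0[1],p[0]-c0[0]))
E
```

```text
tcp [604.  144.7 281.3] yyaw 0.716 t 3.55 F [-0.81 -0.5  -0.14] w 88.0 q [ 0.22  0.38  1.6  -0.    1.16 -0.5 ]
shift m [ 0.0001 -0.0005  0.0863] turn -0.003
[520.2  72.5 160. ] [687.8 223.9 160. ] [530.9 230.9 160. ] mid [604.  148.2 160. ] 225.90621610988833
yaw bare~ -3.977691019214303 -0.83609836562451 -0.8471159492493694
ptr [531.  140.8  16. ]
(np.float64(257.8887914629517), np.float64(209.42289480362655)) (np.float64(258.0339113681115), np.float64(193.41541103572476))
disc (259.75128173828125, 156.7146453857422) (116.72673034667969, 119.43405151367188) [599.7 151.7  12. ]
fob [array([ 552.9, -276.5]), array([ 549.2, -272.1]), array([ 545.8, -268.1])]
front yaw -3.091761479335828
front yaw -2.9833514159524257
front yaw -3.0403768696798736
```

arm_command(
  series=[
    {"linear": [0, 0, 0.03], "turn": 0},
    {"linear": [0, 0, 0.03], "turn": 0},
    {"linear": [0, 0, 0.026], "turn": 0},
    {"linear": [0, 0, 0], "turn": 0},
  ],
)

```text
t: 3.95
ee_pos: [601.7, 144.2, 191.9]
orientation: [-1.301, -2.853, 0.007]
ft_force: [-0.3, 0.9, -0.2]
width: 87.8
grasp_force: 0.0
```

arm_command(
  series=[
    {"linear": [0, 0, 0], "turn": 0},
    {"linear": [0, 0, 0], "turn": 0},
    {"linear": [0, 0, 0], "turn": 0},
    {"linear": [0, 0, 0], "turn": 0},
    {"linear": [0, 0, 0], "turn": 0},
    {"linear": [0, 0, 0], "turn": 0},
    {"linear": [0, 0, 0], "turn": 0},
    {"linear": [0, 0, 0], "turn": 0},
  ],
  jaw=-1,
)

```text
t: 4.75
ee_pos: [604.2, 144.7, 195.7]
orientation: [-1.298, -2.861, 0.0]
ft_force: [0.4, -0.2, 0.2]
width: 27.6
grasp_force: 0.0
```

arm_command(
  series=[
    {"linear": [0, 0, 0], "turn": 0},
    {"linear": [0, 0, 0], "turn": 0},
    {"linear": [0, 0, 0], "turn": 0},
    {"linear": [0, 0, 0], "turn": 0},
  ],
)

```text
t: 5.15
ee_pos: [604.9, 145.3, 195.7]
orientation: [1.297, 2.86, 0.002]
ft_force: [3.4, 3.7, -2.1]
width: 14.2
grasp_force: 30.0
```

arm_command(
  series=[
    {"linear": [0, 0, 0], "turn": 0.05},
    {"linear": [0, 0, 0], "turn": 0.1},
    {"linear": [0, 0, 0], "turn": 0.1},
    {"linear": [0, 0, 0], "turn": 0.1},
    {"linear": [0, 0, 0], "turn": 0.1},
    {"linear": [0, 0, 0], "turn": 0.1},
    {"linear": [0, 0, 0], "turn": 0.1},
    {"linear": [0, 0, 0], "turn": 0.1},
  ],
)

```text
t: 5.95
ee_pos: [603.0, 144.6, 195.6]
orientation: [-2.258, -2.182, 0.004]
ft_force: [-6.0, -0.9, 4.2]
width: 13.7
grasp_force: 30.0
```

arm_command(
  series=[
    {"linear": [0, 0, 0], "turn": 0.1},
    {"linear": [0, 0, 0], "turn": 0.1},
    {"linear": [0, 0, 0], "turn": 0.1},
    {"linear": [0, 0, 0], "turn": 0.1},
    {"linear": [0, 0, 0], "turn": 0.1},
    {"linear": [0, 0, 0], "turn": 0.1},
    {"linear": [0, 0, 0], "turn": 0.1},
    {"linear": [0, 0, 0], "turn": 0.1},
    {"linear": [0, 0, 0], "turn": 0.1},
    {"linear": [0, 0, 0], "turn": 0.1},
  ],
)

```text
t: 6.95
ee_pos: [600.7, 145.9, 195.6]
orientation: [-3.026, -0.832, 0.011]
ft_force: [-15.2, 7.0, 9.1]
width: 13.7
grasp_force: 30.1
```

arm_command(
  series=[
    {"linear": [0, 0, 0], "turn": 0.1},
    {"linear": [0, 0, 0], "turn": 0.1},
    {"linear": [0, 0, 0], "turn": 0.1},
    {"linear": [0, 0, 0], "turn": 0.1},
    {"linear": [0, 0, 0], "turn": 0.07},
    {"linear": [0, 0, 0], "turn": 0},
    {"linear": [0, 0, 0], "turn": 0},
    {"linear": [0, 0, 0], "turn": 0},
  ],
)

```text
t: 7.75
ee_pos: [600.4, 147.1, 195.6]
orientation: [-3.136, -0.109, 0.012]
ft_force: [-14.4, 12.3, 9.9]
width: 13.7
grasp_force: 30.0
```

arm_command(
  series=[
    {"linear": [0, 0, 0], "turn": 0},
    {"linear": [0, 0, 0], "turn": 0},
    {"linear": [0, 0, 0], "turn": 0},
    {"linear": [0, 0, 0], "turn": 0},
    {"linear": [0, 0, -0.03], "turn": 0},
    {"linear": [0, 0, -0.04], "turn": 0},
    {"linear": [0, 0, -0.03], "turn": 0},
    {"linear": [0, 0, 0], "turn": 0},
    {"linear": [0, 0, 0], "turn": 0},
  ],
  jaw=1,
)

```text
t: 8.65
ee_pos: [604.4, 144.5, 296.0]
orientation: [-3.14, -0.109, -0.002]
ft_force: [-0.5, -0.6, 0.3]
width: 82.3
grasp_force: 0.0
```

```bash
python3 - <<'E'
from h import *
import pickle
for n in("wrist","top","side"):
    im=ctrl.get_image(n);pickle.dump(im,open(n+"2.pkl","wb"))
    f=im["frame"]
    if n=="wrist": w=f[:384]
    elif n=="top": b=cv2.resize(f[150:230,170:250],(288,288),interpolation=2)
    else: c=cv2.resize(f[130:215,230:315],(288,288),interpolation=2)
w=cv2.resize(w,(512,300)) if 0 else w
cv2.imwrite("pics/a2.png",np.hstack([w,np.vstack([b,c])[:384] if 0 else cv2.resize(np.vstack([b,c]),(288,576))[:384]]))
cv2.imwrite("pics/a2.png",np.vstack([np.hstack([b,c]),cv2.resize(w[:240],(576,270))]))
go((553,-276,300),0)
E
```

```text
tcp [603.4 144.4 293.9] yyaw -1.501 t 8.8 F [-0.11 -0.18 -0.68] w 87.3 q [0.22 0.36 1.59 0.   1.19 1.72]
shift m [-0.0795  0.4159 -0.0057] turn -1.501
```

View pics/a2.png

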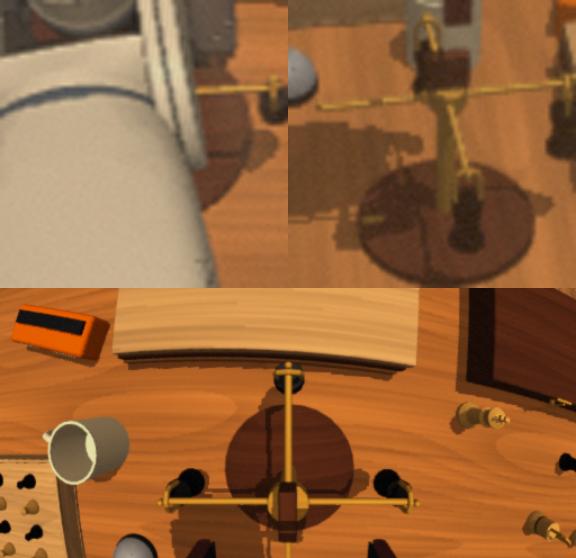

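The bare arm now points at the robot-side pointer. In the side view its tip is at about (239.4,161). Next I'll check the arm's yaw and tip height and measure the fob.

```bash
python3 - <<'E'
from h import *
import pickle
w=pickle.load(open("wrist2.pkl","rb"));s=pickle.load(open("side2.pkl","rb"))
k=512/576;kv=240/270
L,R=[wonz(w,u*k,(v-288)*kv,162) for u,v in((166,502),(411,504))]
print(L.round(1),R.round(1),((L+R)/2).round(1),"bare yaw",np.arctan2(*(R-L)[1::-1])-np.pi/2)
H=np.array([603.1,147.3]);u=np.array([np.cos(-3.07),np.sin(-3.07)])
for z in(140,150,160,170,180): print(z,np.round(proj(s,[*(H+115*u),z]),1),"opp",np.round(proj(s,[*(H-115*u),z]),1))
# brass pixels at the bare arm in side
b=cv2.cvtColor(s["frame"],cv2.COLOR_BGR2HSV)[145:175,236:312]
for c in range(0,76,4):
    q=np.where((b[:,c,2]>130)&(b[:,c,1]>110)&(b[:,c,0]>17))[0]+145;print(c+236,q.tolist(),end=" ")
print()
for n,(U,V) in dict(fobtop=(547,533),kingtop=(497,418)).items(): print(n,wonz(w,U*k,(V-288)*kv,94).round(1))
E
```

```text
[595.  257.6 162. ] [608.7  36.8 162. ] [601.8 147.2 162. ] bare yaw -3.079465794844941
140 [238.4 166.5] opp [312.5 158.6]
150 [238.2 163.9] opp [312.7 156. ]
160 [238.  161.3] opp [312.9 153.5]
170 [237.9 158.7] opp [313.  150.9]
180 [237.7 156.1] opp [313.2 148.2]
236 [] 240 [161] 244 [] 248 [160] 252 [160] 256 [] 260 [159] 264 [] 268 [] 272 [] 276 [158] 280 [157, 170, 172, 173] 284 [] 288 [156] 292 [156] 296 [] 300 [155] 304 [] 308 [154] 
fobtop [ 564.  -216.4   94. ]
kingtop [701.8 -88.2  94. ]
```

arm_command(
  series=[
    {"linear": [-0.0081, 0.0412, 0.004], "turn": 0},
    {"linear": [-0.0081, 0.0412, 0.004], "turn": 0},
    {"linear": [-0.0081, 0.0412, 0.004], "turn": 0},
    {"linear": [-0.0081, 0.0412, 0.004], "turn": 0},
    {"linear": [-0.0081, 0.0412, 0.004], "turn": 0},
    {"linear": [-0.0081, 0.0412, 0.004], "turn": 0},
    {"linear": [-0.0081, 0.0412, 0.004], "turn": 0},
    {"linear": [-0.0081, 0.0412, 0.004], "turn": 0},
    {"linear": [-0.0081, 0.0412, 0.004], "turn": 0},
    {"linear": [-0.0081, 0.0412, 0.004], "turn": 0},
  ],
)

```text
t: 9.8
ee_pos: [551.0, -273.3, 253.9]
orientation: [-3.138, -0.109, 0.003]
ft_force: [0.1, -0.6, 0.2]
width: 88.2
grasp_force: 0.0
```

arm_command(
  series=[
    {"linear": [0, 0, 0], "turn": 0},
    {"linear": [0, 0, 0], "turn": 0},
  ],
)

```text
t: 10.0
ee_pos: [551.2, -272.3, 254.1]
orientation: [-3.138, -0.106, 0.004]
ft_force: [0.3, -0.0, -0.2]
width: 88.1
grasp_force: 0.0
```

```bash
python3 - <<'E'
from h import *
import pickle
im=ctrl.get_image("wrist");pickle.dump(im,open("w3.pkl","wb"))
go((551,-272,44))
u,v=map(int,wproj(im,(551,-272,70)));print(u,v)
f=im["frame"];x0=max(0,u-75);y0=max(0,v-75);print(x0,y0)
cv2.imwrite("pics/w3.png",np.hstack([f,cv2.resize(f[y0:y0+144,x0:x0+144],None,fx=2,fy=2.667,interpolation=2)[:384]]))
E
```

```text
tcp [ 551.6 -271.4  254.5] yyaw -1.502 t 10.05 F [0.39 1.04 0.46] w 87.9 q [-0.48  0.4   1.64  0.    1.11  1.02]
shift m [-2.000e-04  9.000e-04  2.105e-01] turn None
259 176
184 101
```

View pics/w3.png

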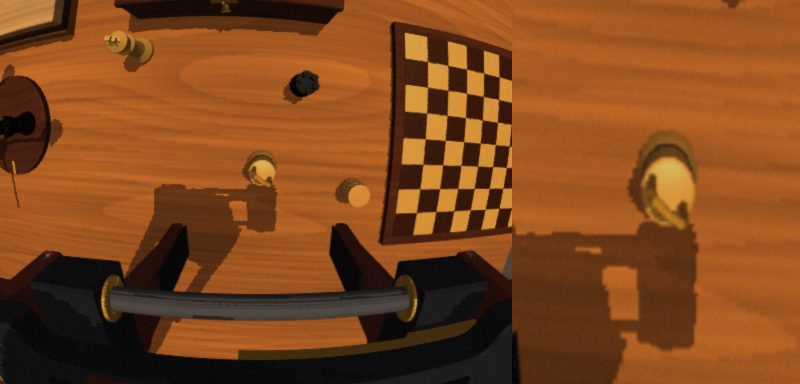

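The fob is at about (262,172) in the wrist image, with its ring running diagonally. I'll get closer to measure the ring's yaw.

arm_command(
  series=[
    {"linear": [0, 0, 0.04], "turn": 0},
    {"linear": [0, 0, 0.04], "turn": 0},
    {"linear": [0, 0, 0], "turn": 0},
    {"linear": [0, 0, 0], "turn": 0},
  ],
)

```text
t: 10.45
ee_pos: [552.3, -270.6, 175.7]
orientation: [-3.139, -0.112, 0.002]
ft_force: [-0.5, -0.5, 1.3]
width: 87.9
grasp_force: 0.0
```

```bash
python3 - <<'E'
from h import *
import pickle
im=pickle.load(open("w3.pkl","rb"));print("old",wonz(im,263,172,54).round(1))
im=ctrl.get_image("wrist");pickle.dump(im,open("w4.pkl","wb"))
go((551,-272,44))
u,v=map(int,wproj(im,(551,-272,75)));x0,y0=u-50,v-40;print(x0,y0,wproj(im,(551,-272,54)),wproj(im,(551,-272,94)))
f=im["frame"]
cv2.imwrite("pics/w4.png",cv2.resize(f[y0:y0+90,x0:x0+100],None,fx=6,fy=6,interpolation=cv2.INTER_NEAREST))
E
```

```text
old [ 552.4 -276.5   54. ]
tcp [ 553.2 -271.3  177.1] yyaw -1.5 t 10.5 F [-1.07  0.41  0.26] w 87.8 q [-0.48  0.49  1.7   0.    0.96  1.02]
shift m [-0.0024  0.0004  0.1331] turn None
210 160 (np.float64(260.60369712690584), np.float64(193.4496754978034)) (np.float64(260.7777389170111), np.float64(208.0809265283779))
```

View pics/w4.png

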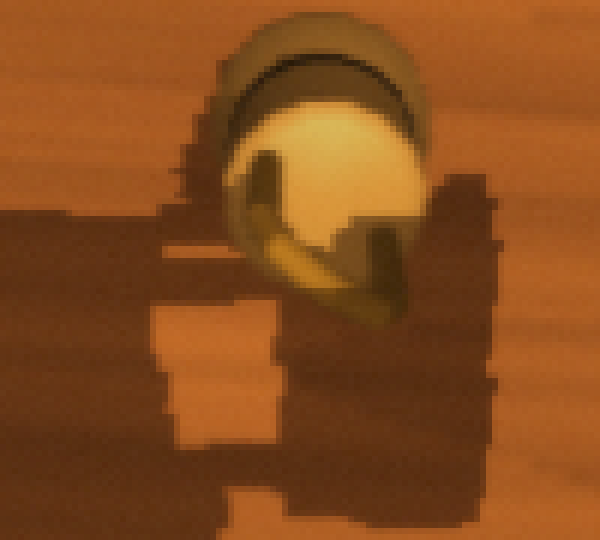

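The ring's feet are at crop (265,155) and (384,231), its top centre is at about (330,270), and the body top centre is at (327,195).

```bash
python3 - <<'E'
from h import *
import pickle
im=pickle.load(open("w4.pkl","rb"))
W=lambda x,y,z: wonz(im,210+x/6-.5,160+y/6-.5,z)
A,B=W(265,157,56),W(384,232,56);C,D=W(262,220,85),W(392,305,85)
print("body",W(327,196,54).round(1),"feet mid",((A+B)/2).round(1),np.linalg.norm(A-B),"sh mid",((C+D)/2).round(1),np.linalg.norm(C-D),"top",W(330,272,94).round(1))
E_=W(225,190,54);F=W(428,190,54);print("dia",np.linalg.norm(E_-F))
for a,b in((A,B),(C,D)):
    y=np.arctan2(*(b-a)[1::-1]);print("ring y yaw",y)
c=(A+B)/2;go((c[0],c[1],44),y)
E
```

```text
body [ 552.5 -275.1   54. ] feet mid [ 553.2 -274.6   56. ] 21.911442202268965 sh mid [ 552.1 -274.7   85. ] 21.89749388693732 top [ 554.  -274.8   94. ]
dia 31.399024332104425
ring y yaw -2.0787254177904924
ring y yaw -2.1014418210284944
tcp [ 553.2 -271.3  177.1] yyaw -1.5 t 10.5 F [-1.07  0.41  0.26] w 87.8 q [-0.48  0.49  1.7   0.    0.96  1.02]
shift m [-0.0003  0.0032  0.1331] turn 0.602
```

arm_command(
  series=[
    {"linear": [-0.0003, 0.0033, 0], "turn": 0},
    {"linear": [0, 0, 0], "turn": 0.12},
    {"linear": [0, 0, 0], "turn": 0.12},
    {"linear": [0, 0, 0], "turn": 0.12},
    {"linear": [0, 0, 0], "turn": 0.12},
    {"linear": [0, 0, 0], "turn": 0.11},
    {"linear": [0, 0, 0.035], "turn": 0},
    {"linear": [0, 0, 0.035], "turn": 0},
    {"linear": [0, 0, 0.035], "turn": 0},
    {"linear": [0, 0, 0.028], "turn": 0},
  ],
)

```text
t: 11.5
ee_pos: [553.0, -275.8, 43.0]
orientation: [3.035, -0.808, 0.004]
ft_force: [-0.4, -0.1, 0.6]
width: 88.2
grasp_force: 0.0
```

arm_command(
  series=[
    {"linear": [0, 0, 0], "turn": 0},
    {"linear": [0, 0, 0], "turn": 0},
    {"linear": [0, 0, 0], "turn": 0},
  ],
)

```text
t: 11.8
ee_pos: [553.7, -276.1, 45.1]
orientation: [3.035, -0.808, 0.006]
ft_force: [0.2, 0.0, -0.6]
width: 87.6
grasp_force: 0.0
```

```bash
python3 - <<'E'
from h import *
go((552.7,-274.8,44),-2.09)
E
```

```text
tcp [ 553.7 -276.1   45.1] yyaw -2.091 t 11.8 F [ 0.24  0.05 -0.59] w 87.6 q [-0.48  0.68  1.74  0.    0.72  1.61]
shift m [-0.0016 -0.0006  0.0011] turn -0.001
```

arm_command(
  series=[
    {"linear": [-0.001, 0, 0.001], "turn": 0},
    {"linear": [0, 0, 0], "turn": 0},
    {"linear": [0, 0, 0], "turn": 0},
    {"linear": [0, 0, 0], "turn": 0},
    {"linear": [0, 0, 0], "turn": 0},
    {"linear": [0, 0, 0], "turn": 0},
    {"linear": [0, 0, 0], "turn": 0},
    {"linear": [0, 0, 0], "turn": 0},
    {"linear": [0, 0, 0], "turn": 0},
    {"linear": [0, 0, 0], "turn": 0},
  ],
  jaw=-1,
)

```text
t: 12.8
ee_pos: [551.2, -274.8, 41.6]
orientation: [-3.036, 0.808, 0.0]
ft_force: [0.4, -1.0, 0.2]
width: 31.2
grasp_force: 30.0
```

```bash
python3 - <<'E'
from h import *
go((552.7,-274.8,44),-2.09)
E
```

```text
tcp [ 551.2 -274.8   41.6] yyaw -2.091 t 12.8 F [ 0.4  -0.97  0.24] w 31.2 q [-0.48  0.68  1.74 -0.    0.72  1.61]
shift m [ 0.0013 -0.0007 -0.0024] turn -0.001
```

arm_command(
  series=[
    {"linear": [0, 0, -0.02], "turn": 0},
    {"linear": [0, 0, -0.03], "turn": 0},
    {"linear": [0, 0, -0.03], "turn": -0.1},
    {"linear": [0, 0, -0.03], "turn": -0.1},
    {"linear": [0, 0, -0.03], "turn": -0.1},
    {"linear": [0, 0, -0.02], "turn": -0.1},
    {"linear": [0, 0, 0], "turn": -0.1},
    {"linear": [0, 0, 0], "turn": -0.091},
    {"linear": [0, 0, 0], "turn": 0},
  ],
)

```text
t: 13.7
ee_pos: [551.0, -274.6, 201.7]
orientation: [-3.139, -0.112, 0.0]
ft_force: [-0.1, -0.4, -0.3]
width: 31.5
grasp_force: 30.0
```

arm_command(
  series=[
    {"linear": [-0.004, -0.02, 0], "turn": 0},
    {"linear": [-0.008, -0.04, 0], "turn": 0},
    {"linear": [-0.008, -0.04, 0], "turn": 0},
    {"linear": [-0.008, -0.04, 0], "turn": 0},
    {"linear": [-0.008, -0.04, 0], "turn": 0},
    {"linear": [-0.008, -0.04, 0], "turn": 0},
    {"linear": [-0.008, -0.04, 0], "turn": 0},
    {"linear": [-0.008, -0.04, 0], "turn": 0},
    {"linear": [-0.008, -0.04, 0], "turn": 0},
    {"linear": [-0.008, -0.04, 0], "turn": 0},
  ],
)

```text
t: 14.7
ee_pos: [447.7, 100.4, 201.6]
orientation: [-3.14, -0.106, 0.0]
ft_force: [1.6, 0.3, -1.1]
width: 31.3
grasp_force: 30.0
```

arm_command(
  series=[
    {"linear": [-0.008, -0.03, 0], "turn": 0},
    {"linear": [0, -0.008, 0], "turn": 0},
    {"linear": [0, 0, 0], "turn": 0},
    {"linear": [0, 0, 0], "turn": 0},
  ],
)

```text
t: 15.1
ee_pos: [438.2, 135.7, 201.6]
orientation: [3.139, 0.11, -0.0]
ft_force: [-0.4, 0.3, -1.2]
width: 31.3
grasp_force: 30.0
```

```bash
python3 - <<'E'
from h import *
go((438.5,135.5,134),-1.5)
import pickle
fs=[]
for n in ("wrist","side"):
    im=ctrl.get_image(n);pickle.dump(im,open(n+"5.pkl","wb"));fs.append(im["frame"])
    P=proj if n=="side" else wproj
    for r in (20,78,115): print(n,r,np.round(P(im,(603.1-.9974*r,147.3-.0715*r,160)),1))
    print("ringtop",P(im,(438.5,135.5,200+47.5)))
cv2.imwrite("pics/w5.png",np.hstack([fs[0][:,100:420],cv2.resize(fs[1][110:214,200:320],None,fx=3.69,fy=3.69)[:384]]))
E
```

```text
tcp [438.2 135.7 201.6] yyaw -1.501 t 15.1 F [-0.35  0.26 -1.25] w 31.3 q [ 0.27  0.24  2.02 -0.    0.88  1.78]
shift m [0.0003 0.0002 0.0676] turn -0.001
wrist 20 [259.2   3.1]
wrist 78 [259.3  92.5]
wrist 115 [259.3 151.9]
ringtop (np.float64(259.4675722193173), np.float64(309.28222679496264))
side 20 [269.2 158.1]
side 78 [250.2 160.1]
side 115 [238.  161.3]
ringtop (np.float64(219.34010665881488), np.float64(139.52902352852072))
```

View pics/w5.png

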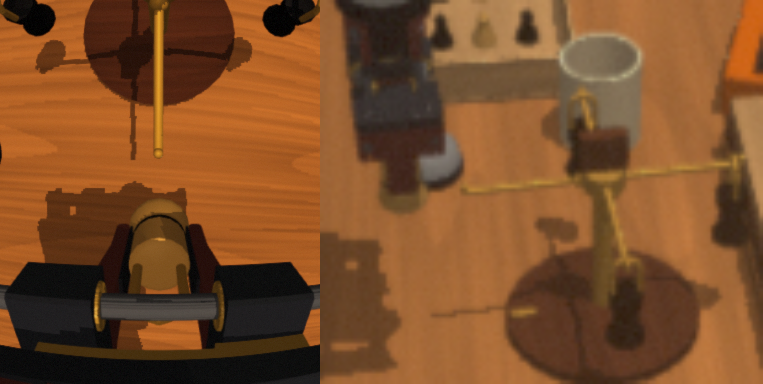

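The arm lines up with the ring plane (tip at (258,153) against a predicted (259,152)), and its tip height is about 160 mm. I'll lower the fob and thread it.

arm_command(
  series=[
    {"linear": [0, 0, 0.03], "turn": 0},
    {"linear": [0, 0, 0.03], "turn": 0},
    {"linear": [0, 0, 0.0075], "turn": 0},
    {"linear": [0, 0, 0], "turn": 0},
    {"linear": [0.01, 0, 0], "turn": 0},
    {"linear": [0.01, 0, 0], "turn": 0},
    {"linear": [0.01, 0, 0], "turn": 0},
    {"linear": [0.005, 0, 0], "turn": 0},
    {"linear": [0, 0, 0], "turn": 0},
  ],
)

```text
t: 16.1
ee_pos: [474.1, 138.9, 134.6]
orientation: [-3.139, -0.111, -0.002]
ft_force: [-0.0, -0.2, -1.8]
width: 31.3
grasp_force: 30.0
```

arm_command(
  series=[
    {"linear": [0.004, 0, 0], "turn": 0},
    {"linear": [0.004, 0, 0], "turn": 0},
    {"linear": [0.004, 0, 0], "turn": 0},
    {"linear": [0.004, 0, 0], "turn": 0},
    {"linear": [0, 0, 0], "turn": 0},
  ],
)

```text
t: 16.6
ee_pos: [489.4, 140.0, 134.2]
orientation: [-3.14, -0.111, -0.001]
ft_force: [-0.6, -0.0, -0.6]
width: 31.4
grasp_force: 30.0
```

arm_command(
  series=[
    {"linear": [0.005, 0, 0], "turn": 0},
    {"linear": [0.005, 0, 0], "turn": 0},
    {"linear": [0.005, 0, 0], "turn": 0},
    {"linear": [0, 0, 0], "turn": 0},
  ],
)

```text
t: 17.0
ee_pos: [504.7, 141.1, 134.3]
orientation: [-3.139, -0.111, -0.001]
ft_force: [-0.4, 0.9, -0.7]
width: 31.5
grasp_force: 30.0
```

arm_command(
  series=[
    {"linear": [0.005, 0, 0], "turn": 0},
    {"linear": [0.005, 0, 0], "turn": 0},
    {"linear": [0.005, 0, 0], "turn": 0},
    {"linear": [0.005, 0, 0], "turn": 0},
    {"linear": [0.003, 0, 0], "turn": 0},
    {"linear": [0, 0, 0], "turn": 0},
    {"linear": [0, 0, 0], "turn": 0},
  ],
)

```text
t: 17.7
ee_pos: [526.5, 142.5, 134.1]
orientation: [3.14, 0.111, -0.0]
ft_force: [-0.7, 1.6, -1.9]
width: 31.5
grasp_force: 30.0
```

```bash
python3 - <<'E'
from h import *
go((603.1-.9974*76,147.3-.0715*76,115),-1.5)
f=[]
im=ctrl.get_image("side")["frame"];a=cv2.resize(im[120:200,220:310],None,fx=4.5,fy=4.5,interpolation=2)
im=ctrl.get_image("wrist")["frame"];b=cv2.resize(im[120:340,160:360],(360,360))
cv2.imwrite("pics/w6.png",np.hstack([a,b]))
E
```

```text
tcp [526.5 142.5 134.1] yyaw -1.5 t 17.7 F [-0.66  1.61 -1.94] w 31.5 q [0.24 0.46 1.88 0.   0.8  1.74]
shift m [0.0007 0.0007 0.0191] turn -0.0
```

View pics/w6.png

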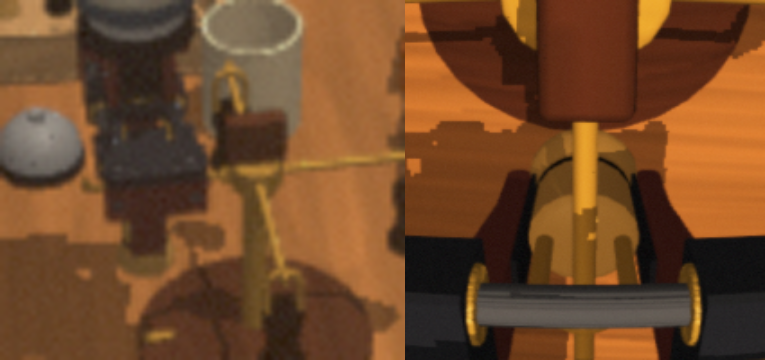

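The ring is threaded: the arm at (585,200) passes midway between the ring legs at 543 and 625. Next I'll lower it gently.

arm_command(
  series=[
    {"linear": [0, 0, 0.002], "turn": 0},
    {"linear": [0, 0, 0.002], "turn": 0},
    {"linear": [0, 0, 0.002], "turn": 0},
    {"linear": [0, 0, 0.002], "turn": 0},
    {"linear": [0, 0, 0.002], "turn": 0},
    {"linear": [0, 0, 0], "turn": 0},
    {"linear": [0, 0, 0], "turn": 0},
  ],
)

```text
t: 18.5
ee_pos: [526.6, 142.6, 124.1]
orientation: [3.14, 0.111, -0.0]
ft_force: [-0.1, -0.0, -1.6]
width: 31.5
grasp_force: 30.0
```

arm_command(
  series=[
    {"linear": [0, 0, 0], "turn": 0},
  ],
)

```text
t: 18.6
ee_pos: [526.7, 142.6, 124.2]
orientation: [-3.14, -0.111, -0.0]
ft_force: [0.8, 0.9, -1.4]
width: 31.8
grasp_force: 30.0
```

arm_command(
  series=[
    {"linear": [0, 0, 0.0005], "turn": 0},
    {"linear": [0, 0, 0.0005], "turn": 0},
    {"linear": [0, 0, 0], "turn": 0},
  ],
)

```text
t: 18.9
ee_pos: [526.6, 142.6, 123.1]
orientation: [-3.14, -0.111, 0.0]
ft_force: [-0.6, -0.4, -1.9]
width: 31.3
grasp_force: 30.0
```

arm_command(
  series=[
    {"linear": [0, 0, 0], "turn": 0},
  ],
)

```text
t: 19.0
ee_pos: [526.7, 142.6, 123.2]
orientation: [3.14, 0.111, 0.0]
ft_force: [0.3, -0.6, -1.4]
width: 31.4
grasp_force: 30.0
```

arm_command(
  series=[
    {"linear": [0, 0, 0.0005], "turn": 0},
    {"linear": [0, 0, 0.0005], "turn": 0},
    {"linear": [0, 0, 0], "turn": 0},
  ],
)

```text
t: 19.3
ee_pos: [526.6, 142.6, 122.1]
orientation: [3.14, 0.111, -0.0]
ft_force: [0.5, -0.7, -0.7]
width: 31.5
grasp_force: 30.0
```

arm_command(
  series=[
    {"linear": [0, 0, 0.0005], "turn": 0},
    {"linear": [0, 0, 0.0005], "turn": 0},
    {"linear": [0, 0, 0.0005], "turn": 0},
    {"linear": [0, 0, 0], "turn": 0},
  ],
)

```text
t: 19.7
ee_pos: [526.6, 142.5, 120.6]
orientation: [3.14, 0.111, -0.0]
ft_force: [0.5, -1.0, -0.6]
width: 31.2
grasp_force: 30.0
```

arm_command(
  series=[
    {"linear": [0, 0, 0], "turn": 0},
  ],
)

```text
t: 19.8
ee_pos: [526.6, 142.6, 120.7]
orientation: [-3.14, -0.111, 0.0]
ft_force: [0.1, -0.5, -1.4]
width: 31.5
grasp_force: 30.0
```

arm_command(
  series=[
    {"linear": [0, 0, 0.0005], "turn": 0},
    {"linear": [0, 0, 0.0005], "turn": 0},
    {"linear": [0, 0, 0.0005], "turn": 0},
    {"linear": [0, 0, 0], "turn": 0},
  ],
)

```text
t: 20.2
ee_pos: [526.6, 142.6, 119.1]
orientation: [3.14, 0.111, -0.0]
ft_force: [-0.2, 0.1, -1.7]
width: 31.7
grasp_force: 30.0
```

arm_command(
  series=[
    {"linear": [0, 0, 0], "turn": 0},
  ],
)

```text
t: 20.3
ee_pos: [526.6, 142.6, 119.1]
orientation: [3.14, 0.111, -0.0]
ft_force: [0.3, -0.1, -1.8]
width: 31.6
grasp_force: 30.0
```

arm_command(
  series=[
    {"linear": [0, 0, 0.0005], "turn": 0},
    {"linear": [0, 0, 0.0005], "turn": 0},
    {"linear": [0, 0, 0.0005], "turn": 0},
    {"linear": [0, 0, 0], "turn": 0},
  ],
)

```text
t: 20.7
ee_pos: [526.6, 142.6, 117.6]
orientation: [3.14, 0.111, -0.0]
ft_force: [-0.3, 0.6, -1.0]
width: 31.4
grasp_force: 30.0
```

arm_command(
  series=[
    {"linear": [0, 0, 0], "turn": 0},
  ],
)

```text
t: 20.8
ee_pos: [526.7, 142.6, 117.7]
orientation: [-3.14, -0.111, -0.0]
ft_force: [-0.8, 0.1, -2.1]
width: 31.7
grasp_force: 30.0
```

arm_command(
  series=[
    {"linear": [0, 0, 0.0005], "turn": 0},
    {"linear": [0, 0, 0.0005], "turn": 0},
    {"linear": [0, 0, 0.0004], "turn": 0},
    {"linear": [0, 0, 0], "turn": 0},
  ],
)

```text
t: 21.2
ee_pos: [526.6, 142.5, 116.2]
orientation: [3.14, 0.111, -0.0]
ft_force: [0.9, -0.1, -1.3]
width: 31.6
grasp_force: 30.0
```

arm_command(
  series=[
    {"linear": [0, 0, 0], "turn": 0},
  ],
)

```text
t: 21.3
ee_pos: [526.6, 142.6, 116.2]
orientation: [-3.14, -0.111, 0.0]
ft_force: [-0.7, 0.2, -1.0]
width: 31.3
grasp_force: 30.0
```

arm_command(
  series=[
    {"linear": [0, 0, 0.0005], "turn": 0},
    {"linear": [0, 0, 0.0005], "turn": 0},
    {"linear": [0, 0, 0], "turn": 0},
  ],
)

```text
t: 21.6
ee_pos: [526.6, 142.6, 115.2]
orientation: [3.14, 0.111, -0.0]
ft_force: [0.4, 0.4, -1.3]
width: 31.4
grasp_force: 30.0
```

arm_command(
  series=[
    {"linear": [0, 0, 0], "turn": 0},
  ],
)

```text
t: 21.7
ee_pos: [526.7, 142.6, 115.3]
orientation: [-3.14, -0.111, -0.0]
ft_force: [0.1, 0.6, -2.2]
width: 31.3
grasp_force: 30.0
```

arm_command(
  series=[
    {"linear": [0, 0, 0.0005], "turn": 0},
    {"linear": [0, 0, 0.0005], "turn": 0},
    {"linear": [0, 0, 0], "turn": 0},
  ],
)

```text
t: 22.0
ee_pos: [526.6, 142.6, 114.2]
orientation: [3.14, 0.111, -0.0]
ft_force: [-0.1, 1.0, -1.5]
width: 31.4
grasp_force: 30.0
```

arm_command(
  series=[
    {"linear": [0, 0, 0], "turn": 0},
  ],
)

```text
t: 22.1
ee_pos: [526.6, 142.5, 114.3]
orientation: [3.14, 0.111, -0.0]
ft_force: [-1.3, 0.1, -1.4]
width: 31.5
grasp_force: 30.0
```

arm_command(
  series=[
    {"linear": [0, 0, 0.0005], "turn": 0},
    {"linear": [0, 0, 0.0005], "turn": 0},
    {"linear": [0, 0, 0], "turn": 0},
  ],
)

```text
t: 22.4
ee_pos: [526.7, 142.6, 113.3]
orientation: [-3.14, -0.111, -0.0]
ft_force: [-0.2, -1.0, -0.7]
width: 31.4
grasp_force: 30.0
```

arm_command(
  series=[
    {"linear": [0, 0, 0], "turn": 0},
  ],
)

```text
t: 22.5
ee_pos: [526.7, 142.6, 113.3]
orientation: [-3.14, -0.111, -0.0]
ft_force: [0.2, 0.4, -1.0]
width: 31.4
grasp_force: 30.0
```

arm_command(
  series=[
    {"linear": [0, 0, 0.0004], "turn": 0},
    {"linear": [0, 0, 0.0004], "turn": 0},
    {"linear": [0, 0, 0], "turn": 0},
  ],
)

```text
t: 22.8
ee_pos: [526.8, 142.6, 112.6]
orientation: [-3.14, -0.111, -0.0]
ft_force: [-0.1, -0.0, 1.3]
width: 31.2
grasp_force: 30.0
```

arm_command(
  series=[
    {"linear": [0, 0, 0], "turn": 0},
  ],
)

```text
t: 22.9
ee_pos: [526.8, 142.6, 112.6]
orientation: [-3.14, -0.111, -0.0]
ft_force: [-0.3, 0.4, 0.9]
width: 31.1
grasp_force: 30.0
```

arm_command(
  series=[
    {"linear": [0, 0, 0.0002], "turn": 0},
    {"linear": [0, 0, 0], "turn": 0},
    {"linear": [0, 0, 0], "turn": 0},
    {"linear": [0, 0, 0], "turn": 0},
  ],
)

```text
t: 23.3
ee_pos: [526.7, 142.6, 112.3]
orientation: [-3.14, -0.111, -0.0]
ft_force: [-0.4, 0.3, 1.0]
width: 31.4
grasp_force: 30.0
```

arm_command(
  series=[
    {"linear": [0, 0, 0], "turn": 0},
    {"linear": [0, 0, 0], "turn": 0},
  ],
)

```text
t: 23.5
ee_pos: [526.7, 142.6, 112.3]
orientation: [-3.14, -0.111, -0.0]
ft_force: [-0.3, -0.4, 1.5]
width: 30.9
grasp_force: 30.0
```

arm_command(
  series=[
    {"linear": [0, 0, 0], "turn": 0},
  ],
)

```text
t: 23.6
ee_pos: [526.7, 142.6, 112.3]
orientation: [-3.14, -0.111, -0.0]
ft_force: [0.4, -0.3, 0.2]
width: 31.5
grasp_force: 30.0
```

arm_command(
  series=[
    {"linear": [-0.001, 0, 0], "turn": 0},
    {"linear": [-0.0015, 0, 0], "turn": 0},
    {"linear": [-0.0015, 0, 0], "turn": 0},
    {"linear": [-0.001, 0, 0], "turn": 0},
    {"linear": [0, 0, 0], "turn": 0},
  ],
)

```text
t: 24.1
ee_pos: [521.5, 142.2, 112.3]
orientation: [3.14, 0.111, -0.0]
ft_force: [1.1, 0.0, 1.0]
width: 31.1
grasp_force: 30.0
```

arm_command(
  series=[
    {"linear": [0, 0, 0], "turn": 0},
  ],
)

```text
t: 24.2
ee_pos: [521.6, 142.2, 112.3]
orientation: [3.14, 0.111, -0.0]
ft_force: [1.1, -0.6, 0.6]
width: 31.7
grasp_force: 30.0
```

arm_command(
  series=[
    {"linear": [0, 0, 0], "turn": 0},
  ],
)

```text
t: 24.3
ee_pos: [521.7, 142.2, 112.3]
orientation: [3.14, 0.111, -0.0]
ft_force: [1.2, -0.4, -0.2]
width: 31.2
grasp_force: 30.0
```

arm_command(
  series=[
    {"linear": [0, 0, 0.0002], "turn": 0},
    {"linear": [-0.0015, 0, 0.0001], "turn": 0},
    {"linear": [-0.0015, 0, 0.0001], "turn": 0},
    {"linear": [-0.0015, 0, 0.0001], "turn": 0},
    {"linear": [-0.0015, 0, 0.0001], "turn": 0},
    {"linear": [-0.001, 0, 0], "turn": 0},
    {"linear": [0, 0, 0], "turn": 0},
  ],
)

```text
t: 25.0
ee_pos: [514.5, 141.7, 111.7]
orientation: [-3.14, -0.111, 0.0]
ft_force: [1.4, 0.6, 1.2]
width: 31.2
grasp_force: 30.0
```

arm_command(
  series=[
    {"linear": [0, 0, 0], "turn": 0},
  ],
)

```text
t: 25.1
ee_pos: [514.6, 141.7, 111.7]
orientation: [-3.14, -0.111, 0.0]
ft_force: [1.4, -0.8, 0.7]
width: 31.5
grasp_force: 30.0
```

arm_command(
  series=[
    {"linear": [0, 0, 0], "turn": 0},
  ],
)

```text
t: 25.2
ee_pos: [514.6, 141.7, 111.7]
orientation: [-3.14, -0.111, 0.0]
ft_force: [2.6, -0.3, 1.0]
width: 31.5
grasp_force: 30.0
```

arm_command(
  series=[
    {"linear": [-0.0015, 0, 0.0001], "turn": 0},
    {"linear": [-0.0015, 0, 0.0001], "turn": 0},
    {"linear": [-0.0015, 0, 0.0001], "turn": 0},
    {"linear": [-0.0015, 0, 0.0001], "turn": 0},
    {"linear": [-0.001, 0, 0.0001], "turn": 0},
    {"linear": [0, 0, 0], "turn": 0},
  ],
)

```text
t: 25.8
ee_pos: [507.5, 141.2, 111.2]
orientation: [3.14, 0.111, -0.0]
ft_force: [2.1, 0.4, 1.8]
width: 31.6
grasp_force: 30.0
```

arm_command(
  series=[
    {"linear": [0, 0, 0], "turn": 0},
  ],
)

```text
t: 25.9
ee_pos: [507.5, 141.2, 111.2]
orientation: [3.14, 0.111, -0.0]
ft_force: [2.6, 0.0, 1.5]
width: 31.6
grasp_force: 30.0
```

arm_command(
  series=[
    {"linear": [0, 0, 0], "turn": 0},
  ],
)

```text
t: 26.0
ee_pos: [507.6, 141.2, 111.2]
orientation: [3.14, 0.111, -0.0]
ft_force: [1.8, -0.9, 1.3]
width: 31.8
grasp_force: 30.0
```

arm_command(
  series=[
    {"linear": [-0.0015, 0, 0.0001], "turn": 0},
    {"linear": [-0.0015, 0, 0], "turn": 0},
    {"linear": [-0.0015, 0, 0.0001], "turn": 0},
    {"linear": [-0.0015, 0, 0], "turn": 0},
    {"linear": [0, 0, 0], "turn": 0},
  ],
)

```text
t: 26.5
ee_pos: [501.3, 140.8, 110.9]
orientation: [3.14, 0.111, -0.001]
ft_force: [1.8, 0.2, 1.1]
width: 31.5
grasp_force: 30.0
```

arm_command(
  series=[
    {"linear": [0, 0, 0], "turn": 0},
  ],
)

```text
t: 26.6
ee_pos: [501.5, 140.8, 110.9]
orientation: [3.14, 0.111, -0.001]
ft_force: [1.1, 0.6, 1.7]
width: 31.1
grasp_force: 30.0
```

arm_command(
  series=[
    {"linear": [0, 0, 0], "turn": 0},
  ],
)

```text
t: 26.7
ee_pos: [501.5, 140.8, 110.9]
orientation: [3.14, 0.111, -0.001]
ft_force: [0.9, 0.4, 1.2]
width: 31.3
grasp_force: 30.0
```

arm_command(
  series=[
    {"linear": [-0.001, 0, 0.0001], "turn": 0},
    {"linear": [-0.001, 0, 0], "turn": 0},
    {"linear": [-0.001, 0, 0], "turn": 0},
    {"linear": [0, 0, 0], "turn": 0},
  ],
)

```text
t: 27.1
ee_pos: [498.5, 140.6, 110.9]
orientation: [3.14, 0.111, -0.0]
ft_force: [2.2, -0.1, 1.5]
width: 31.6
grasp_force: 30.0
```

arm_command(
  series=[
    {"linear": [0, 0, 0], "turn": 0},
  ],
)

```text
t: 27.2
ee_pos: [498.6, 140.6, 110.9]
orientation: [3.14, 0.111, -0.0]
ft_force: [1.9, 0.3, 1.6]
width: 31.3
grasp_force: 30.0
```

arm_command(
  series=[
    {"linear": [0, 0, 0], "turn": 0},
  ],
)

```text
t: 27.3
ee_pos: [498.6, 140.6, 110.8]
orientation: [3.14, 0.111, -0.0]
ft_force: [1.2, -0.1, 1.9]
width: 31.7
grasp_force: 30.0
```

arm_command(
  series=[
    {"linear": [-0.001, 0, 0], "turn": 0},
    {"linear": [-0.001, 0, 0], "turn": 0},
    {"linear": [0, 0, 0], "turn": 0},
  ],
)

```text
t: 27.6
ee_pos: [496.5, 140.4, 110.8]
orientation: [3.14, 0.111, -0.0]
ft_force: [1.8, 0.3, 0.5]
width: 31.1
grasp_force: 30.0
```

arm_command(
  series=[
    {"linear": [0, 0, 0], "turn": 0},
  ],
)

```text
t: 27.7
ee_pos: [496.6, 140.4, 110.9]
orientation: [3.14, 0.111, -0.0]
ft_force: [1.1, -0.3, 0.6]
width: 31.6
grasp_force: 30.0
```

arm_command(
  series=[
    {"linear": [0, 0, 0], "turn": 0},
  ],
)

```text
t: 27.8
ee_pos: [496.6, 140.4, 110.9]
orientation: [3.14, 0.111, -0.0]
ft_force: [1.0, -0.2, 0.7]
width: 31.4
grasp_force: 30.0
```

arm_command(
  series=[
    {"linear": [0, 0, 0.0002], "turn": 0},
    {"linear": [-0.001, 0, 0.0002], "turn": 0},
    {"linear": [-0.0005, 0, 0], "turn": 0},
    {"linear": [0, 0, 0], "turn": 0},
  ],
)

```text
t: 28.2
ee_pos: [495.2, 140.4, 110.5]
orientation: [-3.14, -0.111, -0.0]
ft_force: [2.3, -0.3, 2.0]
width: 31.9
grasp_force: 30.0
```

arm_command(
  series=[
    {"linear": [0, 0, 0], "turn": 0},
  ],
)

```text
t: 28.3
ee_pos: [495.3, 140.4, 110.5]
orientation: [-3.14, -0.111, -0.0]
ft_force: [2.8, 0.5, 2.4]
width: 31.2
grasp_force: 30.0
```

arm_command(
  series=[
    {"linear": [0, 0, 0], "turn": 0},
  ],
)

```text
t: 28.4
ee_pos: [495.3, 140.4, 110.5]
orientation: [-3.14, -0.111, -0.0]
ft_force: [1.2, -0.0, 1.5]
width: 31.4
grasp_force: 30.0
```

arm_command(
  series=[
    {"linear": [-0.0005, 0, 0], "turn": 0},
    {"linear": [-0.0005, 0, 0], "turn": 0},
    {"linear": [0, 0, 0], "turn": 0},
  ],
)

```text
t: 28.7
ee_pos: [494.2, 140.2, 110.5]
orientation: [3.14, 0.111, -0.0]
ft_force: [2.6, 0.6, 2.1]
width: 31.6
grasp_force: 30.0
```

arm_command(
  series=[
    {"linear": [0, 0, 0], "turn": 0},
  ],
)

```text
t: 28.8
ee_pos: [494.2, 140.3, 110.5]
orientation: [3.14, 0.111, -0.0]
ft_force: [1.9, -0.3, 2.4]
width: 31.4
grasp_force: 30.0
```

arm_command(
  series=[
    {"linear": [0, 0, 0], "turn": 0},
  ],
)

```text
t: 28.9
ee_pos: [494.2, 140.3, 110.5]
orientation: [-3.14, -0.111, 0.0]
ft_force: [2.3, -0.4, 2.9]
width: 31.5
grasp_force: 30.0
```

arm_command(
  series=[
    {"linear": [-0.0005, 0, 0], "turn": 0},
    {"linear": [-0.0003, 0, 0], "turn": 0},
    {"linear": [0, 0, 0], "turn": 0},
  ],
)

```text
t: 29.2
ee_pos: [493.4, 140.2, 110.5]
orientation: [-3.14, -0.111, 0.0]
ft_force: [1.9, -0.1, 1.2]
width: 31.5
grasp_force: 30.0
```

arm_command(
  series=[
    {"linear": [0, 0, 0], "turn": 0},
  ],
)

```text
t: 29.3
ee_pos: [493.4, 140.2, 110.5]
orientation: [3.14, 0.111, -0.0]
ft_force: [2.0, 0.2, 1.2]
width: 30.9
grasp_force: 30.0
```

arm_command(
  series=[
    {"linear": [0, 0, 0], "turn": 0},
  ],
)

```text
t: 29.4
ee_pos: [493.4, 140.2, 110.5]
orientation: [3.14, 0.111, 0.0]
ft_force: [2.5, -0.2, 1.6]
width: 31.7
grasp_force: 30.0
```

arm_command(
  series=[
    {"linear": [-0.0005, 0, 0], "turn": 0},
    {"linear": [-0.0005, 0, 0], "turn": 0},
    {"linear": [0, 0, 0], "turn": 0},
  ],
)

```text
t: 29.7
ee_pos: [492.3, 140.1, 110.4]
orientation: [3.14, 0.111, -0.0]
ft_force: [2.2, -0.3, 1.2]
width: 31.9
grasp_force: 30.0
```

arm_command(
  series=[
    {"linear": [0, 0, 0], "turn": 0},
  ],
)

```text
t: 29.8
ee_pos: [492.3, 140.1, 110.5]
orientation: [3.14, 0.111, -0.0]
ft_force: [1.5, 0.3, 1.7]
width: 31.5
grasp_force: 30.0
```

arm_command(
  series=[
    {"linear": [0, 0, 0], "turn": 0},
  ],
)

```text
t: 29.9
ee_pos: [492.4, 140.1, 110.4]
orientation: [3.14, 0.111, -0.0]
ft_force: [1.6, 0.4, 1.6]
width: 31.7
grasp_force: 30.0
```

arm_command(
  series=[
    {"linear": [-0.0005, 0, 0], "turn": 0},
    {"linear": [-0.0005, 0, 0], "turn": 0},
    {"linear": [0, 0, 0], "turn": 0},
  ],
)

```text
t: 30.2
ee_pos: [491.5, 140.1, 110.5]
orientation: [-3.14, -0.111, -0.0]
ft_force: [2.3, -0.3, 1.2]
width: 31.3
grasp_force: 30.0
```

arm_command(
  series=[
    {"linear": [0, 0, 0], "turn": 0},
  ],
)

```text
t: 30.3
ee_pos: [491.5, 140.1, 110.5]
orientation: [-3.14, -0.111, -0.0]
ft_force: [3.0, 0.1, 1.0]
width: 31.1
grasp_force: 30.0
```

arm_command(
  series=[
    {"linear": [0, 0, 0], "turn": 0},
  ],
)

```text
t: 30.4
ee_pos: [491.5, 140.1, 110.5]
orientation: [-3.14, -0.111, -0.0]
ft_force: [2.0, -0.6, 1.7]
width: 31.1
grasp_force: 30.0
```

arm_command(
  series=[
    {"linear": [-0.0005, 0, 0], "turn": 0},
    {"linear": [-0.0005, 0, 0], "turn": 0},
    {"linear": [0, 0, 0], "turn": 0},
  ],
)

```text
t: 30.7
ee_pos: [490.7, 140.0, 110.6]
orientation: [-3.14, -0.111, -0.001]
ft_force: [4.0, 0.6, 1.5]
width: 31.0
grasp_force: 30.0
```

arm_command(
  series=[
    {"linear": [0, 0, 0], "turn": 0},
  ],
)

```text
t: 30.8
ee_pos: [490.7, 140.0, 110.6]
orientation: [-3.14, -0.111, -0.001]
ft_force: [4.0, -0.2, 1.5]
width: 31.3
grasp_force: 30.0
```

arm_command(
  series=[
    {"linear": [0, 0, 0], "turn": 0},
  ],
)

```text
t: 30.9
ee_pos: [490.6, 140.0, 110.5]
orientation: [-3.14, -0.111, -0.0]
ft_force: [4.3, 0.4, 1.8]
width: 31.3
grasp_force: 30.0
```

The ring is against the upturned end: Fx rose from 2 to 4 N, with about 3 N of vertical load. I'll ease off slightly and release.

arm_command(
  series=[
    {"linear": [0, 0, 0], "turn": 0},
    {"linear": [0, 0, 0], "turn": 0},
    {"linear": [0.0005, 0, -0.0003], "turn": 0},
    {"linear": [0.0003, 0, -0.0003], "turn": 0},
    {"linear": [0, 0, 0], "turn": 0},
    {"linear": [0, 0, 0], "turn": 0},
  ],
)

```text
t: 31.5
ee_pos: [491.0, 140.0, 111.0]
orientation: [3.14, 0.111, -0.001]
ft_force: [2.8, 0.5, 0.2]
width: 31.6
grasp_force: 30.0
```

arm_command(
  series=[
    {"linear": [0, 0, 0], "turn": 0},
    {"linear": [0, 0, 0], "turn": 0},
    {"linear": [0, 0, 0], "turn": 0},
    {"linear": [0, 0, 0], "turn": 0},
    {"linear": [0, 0, 0], "turn": 0},
    {"linear": [0, 0, 0], "turn": 0},
    {"linear": [0, 0, 0], "turn": 0},
    {"linear": [0, 0, 0], "turn": 0},
  ],
  jaw=1,
)

```text
t: 32.3
ee_pos: [491.2, 140.1, 111.1]
orientation: [-3.14, -0.111, 0.0]
ft_force: [0.4, 1.0, 0.1]
width: 87.1
grasp_force: 0.0
```

```bash
python3 - <<'E'
from h import *
go((490.6,140,110.5),-1.5)
im=ctrl.get_image("side")["frame"];a=cv2.resize(im[120:200,220:310],None,fx=4.5,fy=4.5,interpolation=2)
im=ctrl.get_image("wrist")["frame"];b=cv2.resize(im[120:340,160:360],(360,360))
cv2.imwrite("pics/w7.png",np.hstack([a,b]))
E
```

```text
tcp [491.2 140.1 111.1] yyaw -1.5 t 32.3 F [0.43 1.04 0.11] w 87.1 q [0.25 0.46 1.96 0.   0.72 1.75]
shift m [-0.0006  0.      0.0006] turn 0.0
```

View pics/w7.png

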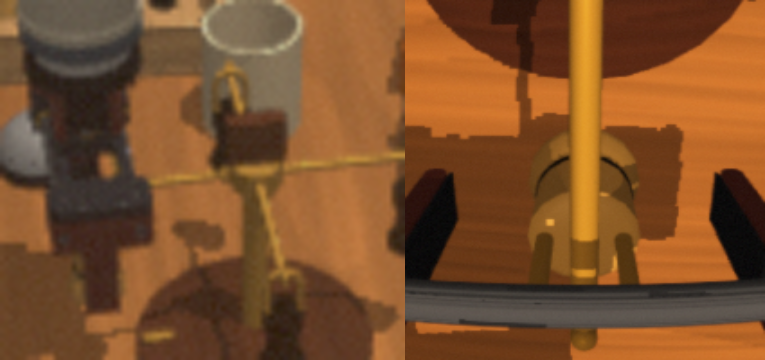

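The fob hangs on the arm with the fingers open and clear of it: the ring legs are at (541,260) and (625,260), with the arm between them. I'll retreat straight up, then check from the side.

arm_command(
  series=[
    {"linear": [0, 0, -0.005], "turn": 0},
    {"linear": [0, 0, -0.01], "turn": 0},
    {"linear": [0, 0, -0.02], "turn": 0},
    {"linear": [0, 0, -0.03], "turn": 0},
    {"linear": [0, 0, -0.04], "turn": 0},
    {"linear": [0, 0, -0.04], "turn": 0},
    {"linear": [0, 0, 0], "turn": 0},
    {"linear": [0, 0, 0], "turn": 0},
    {"linear": [0, 0, 0], "turn": 0},
    {"linear": [0, 0, 0], "turn": 0},
  ],
)

```text
t: 33.4
ee_pos: [490.4, 139.8, 254.9]
orientation: [3.139, 0.111, -0.004]
ft_force: [0.0, -0.3, -0.3]
width: 87.8
grasp_force: 0.0
```

arm_command(
  series=[
    {"linear": [0, 0, 0], "turn": 0},
    {"linear": [0, 0, 0], "turn": 0},
    {"linear": [0, 0, 0], "turn": 0},
    {"linear": [0, 0, 0], "turn": 0},
    {"linear": [0, 0, 0], "turn": 0},
    {"linear": [0, 0, 0], "turn": 0},
    {"linear": [0, 0, 0], "turn": 0},
    {"linear": [0, 0, 0], "turn": 0},
    {"linear": [0, 0, 0], "turn": 0},
    {"linear": [0, 0, 0], "turn": 0},
  ],
)

```text
t: 34.4
ee_pos: [491.2, 140.1, 256.1]
orientation: [3.14, 0.111, 0.0]
ft_force: [-0.3, 1.0, -0.4]
width: 87.9
grasp_force: 0.0
```

```bash
python3 - <<'E'
from h import *
go((490.6,140,110.5),-1.5)
s=ctrl.get_image("side");a=cv2.resize(s["frame"][120:200,220:310],None,fx=4.5,fy=4.5,interpolation=2)
im=ctrl.get_image("wrist")["frame"];b=cv2.resize(im[60:280,160:360],(360,360))
cv2.imwrite("pics/w8.png",np.hstack([a,b]))
E
```

```text
tcp [491.2 140.1 256.1] yyaw -1.5 t 34.4 F [-0.29  0.96 -0.39] w 87.9 q [ 0.25  0.24  1.87 -0.    1.04  1.75]
shift m [-0.0007  0.      0.1456] turn 0.0
```

View pics/w8.png

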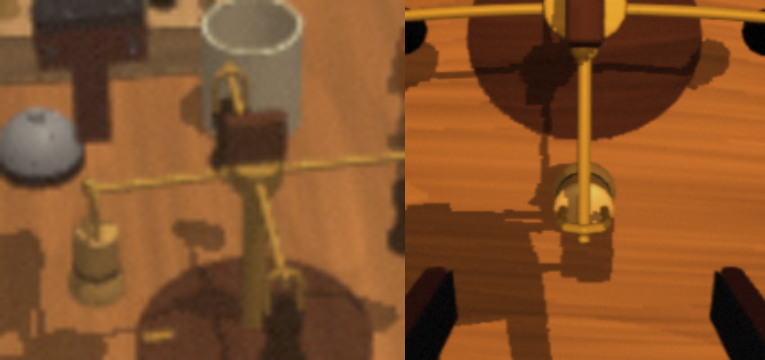

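The fob hangs upright at the upturned end (side crop (93,185)), and the ring in the wrist view at (583,228) sits at the tip. The gripper is clear.

arm_command(
  series=[
    {"linear": [0, 0, 0], "turn": 0},
    {"linear": [0, 0, 0], "turn": 0},
    {"linear": [0, 0, 0], "turn": 0},
    {"linear": [0, 0, 0], "turn": 0},
    {"linear": [0, 0, 0], "turn": 0},
    {"linear": [0, 0, 0], "turn": 0},
    {"linear": [0, 0, 0], "turn": 0},
    {"linear": [0, 0, 0], "turn": 0},
    {"linear": [0, 0, 0], "turn": 0},
    {"linear": [0, 0, 0], "turn": 0},
  ],
)

```text
t: 35.5
ee_pos: [491.2, 140.1, 256.1]
orientation: [-3.14, -0.111, 0.0]
ft_force: [-0.3, -0.8, 0.3]
width: 87.8
grasp_force: 0.0
```

```bash
python3 -c "
from workcell import ctrl
print(ctrl.close_job())"
```

```text
the job is handed in; nothing more can be done
None
```

I handed the job in at about 35 s: the bare arm points to the front and the king fob hangs upright by its ring against the upturned end, with the gripper clear; the hand-in gave no verdict back.

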